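# Check the catch of a board test fixture

### The arm

A 7-joint arm with a two-finger parallel gripper is mounted at the origin on the work surface. World frame = base frame: x ahead of the robot, y to its left, z up, the work surface at z = 0. Lengths are in m, angles in rad, forces in N, time in s.
With the tool pointing down it reaches from about 0.425 to 0.925 m from the base axis. Payload 6.8 kg.
Tool frame: the origin (TCP) lies at the very end of the fingers, on their centre line; the grasp point (between the pads) lies 19 mm behind it (r.tcp_to_grasp is the distance from the TCP to the grasp point, in m); z points along the fingers, y is the line along which they close (so a half turn about z gives the same grasp; the last joint's range is limited). The gripper opens to 85 mm and grips with 20 to 120 N. Pads are 22 mm wide; open, the fingers measure 114 mm over their backs; the gripper's body (76 mm by 85 mm) begins 54 mm behind the grasp point. The pads swing forward as they close: fully open they stand 13 mm farther back than shut.
Start: joints at [1.237, 0.477, 0.022, 1.555, -0.011, 1.109, -0.083], TCP at [0.151, -0.658, 0.231] pointing down, gripper open.
Joint ranges: [-2.96, 2.96], [-0.34, 2.1], [-1.41, 1.46], [0.24, 2.44], [-1.37, 4.51], [0.17, 1.92], [-2.96, 2.96]. Speed limits (rad/s): [2.39, 2.39, 3.14, 3.14, 3.14, 3.14, 3.14].

### API

Orientations are given as a rotation vector (axis times angle).
In Python, from bench import r gives the robot as it stands.
- The arm moves only by the tool step_arm, never from a script. Its argument "moves" is a list of rows, each a list of 7 numbers: the shift along the tool's x, y, z in mm, then the turn, a rotation vector about the tool's x, y, z in rad, then the finger opening in mm, from 0 to 85.4. A call has 1 to 8 rows; each row is the pose to reach, as a shift and turn from the pose commanded when the call began, along the tool's axes at that moment; what a row does not reach only later rows make up. A row lasts 1/10 s, in which the tool goes at most 50 mm and 8.59 degrees, less where a joint would pass 70% of its speed; a pose out of reach is approached as far as the arm can. A call with a gripper value outside its range is refused whole. The fingers move at their own pace and stop on an object; "grip_force" is the grip in N (left out, the last holds). Time passes only in rows, so rows that repeat a pose let the fingers close. It gives the time, the measured TCP pose, the force, the opening and the grip force at its end, in the units of the state.
- r.get_obs(): the state, without advancing time (a new reading comes with each control period).
- r.grab_frame(name): name is "side" or "top" or "wrist"; returns a dict with "image" (420x560x3 uint8, red, green, blue), "depth" (420x560 float32, m along the optical axis (not along the pixel's ray), 0 where there is no reading), "mtx" (3x3 intrinsics, pixels), "rvec" (rotation vector, rad) and "tvec" (3), from world to camera coordinates, as OpenCV has them. Camera axes: x right, y down, z forward; pixel columns grow to the right and rows downward; lengths in m; the calibration is good to about 2 mm. A picture is of the moment at which its call begins.
- r.hand_in(): hands the job in; it is judged then, once.
The state is a dict: "clock": time; "joints": joint angles; "qvel": joint speeds; "tau": joint torques, N m; "tcp_pos": TCP position; "orientation": TCP orientation; "contact_force": force on the tool from outside, world axes, zero at the start; "moment": the same for the moment, N m; "grip_width": finger opening in m; "gripper_force": force on a finger pad.
Only numpy, scipy, OpenCV 4.12 (cv2) and the standard library are available. Lean on these libraries where they do the work, as an engineer would, in place of code of your own. Each camera call takes 0.05 s, during which the arm holds its last target. There are 200 camera calls.

### The job

On the bench stand two clamshell board testers, one with an orange handle and one with a black handle. Make sure that the cover of the orange-handled one is really caught: its catch must be seen to hold against a firm upward tug on the handle, and if the cover gives, press it down until it snaps home and tug again. Leave the cover shut and do not touch the black-handled tester.

Things in the scene. Friction and masses are not known exactly. Their poses are not given: they have to be found in the camera images.
- cover_handle (a point): Centre of the orange handle: a round bar, 12 mm thick, 120 mm long, on two end posts; 32 mm above the clear cover's top, 25 mm behind its front edge. Axes: y along the bar, x to the hinge, which is 205 mm behind and 21 mm below, z up. Bar centre 117 mm above the bench with the cover home, about 127 mm uncaught. The tester is a fixed grey box, 240 x 200 x 70 mm (x, y, z).
- cover (a joint): Hinge of that cover, rad: 0 fully home, growing as the front lifts. At the start it is either caught (about 0) or only resting on top of the catch (about 0.05), not known beforehand. Uncaught, it lifts freely with 3 to 5 N at the handle and falls back when let go; pressing the handle down with about 9 to 15 N snaps it past the catch to 0.
- catch (a joint): Sprung brass catch in the middle of the front face, m: how far the cover pulls it up, 0 without pull. A caught cover has about 1.5 mm of free play, then draws the catch up against its spring: 4 to 5 mm, the handle rising 5 to 6 mm, for a firm tug of 10 N at the handle. It does not let go and stops at 7 mm. Tugging an uncaught cover does not move it.
- other_fixture: The bystander: a second tester of the same shape and size, with a black handle. Origin at the centre of its underside on the bench, x from its front (handle side) to its hinge, z up; its bar's centre lies 95 mm in front of the origin and 117 mm above the bench.

How it is judged:
By the outcome, as a careful person would: the job done as asked, in the order asked, and still so for the second after the job is handed in, with the robot touching nothing.
It also fails if it takes over 38 s, if anything falls off the work surface, if the arm or the gripper's body presses on something with over 40 N, if the wrist force passes 120 N, or if a joint passes its speed limit or range.

## Working session

There is one attempt and no reset: what is moved stays moved. The work goes in short steps, Python scripts to look and compute and a tool call to move; the robot and the scene stay as the last step left them, time stands still between calls to the robot, and variables do not carry over. Pictures are saved under pics/ and viewed, at most 10 in all, crops included, and the job is handed in when it is done.

Besides the shell and the picture viewer there is one more tool, called after ">>>" by a JSON object that holds its "op" and its "data". step_arm: Moves the arm, as the interface text tells. Its arguments: {"type":"object","properties":{"moves":{"type":"array","items":{"type":"array","items":{"type":"number"}}},"grip_force":{"type":"number"}},"required":["moves"]}

```bash
mkdir -p pics; cat > h.py <<'E'
import numpy as np, cv2
from bench import r
def grab(n,f):
    d=r.grab_frame(n); cv2.imwrite('pics/'+f,d['image'][:,:,::-1]); np.savez('pics/'+f[:-4],**{k:d[k] for k in d}); return d
def world(d):
    v,u=np.mgrid[:420,:560]; z=d['depth']; K=d['mtx']
    p=np.stack([(u-K[0,2])/K[0,0]*z,(v-K[1,2])/K[1,1]*z,z],-1)
    R=cv2.Rodrigues(np.array(d['rvec'],float))[0]
    return (p-np.array(d['tvec']).reshape(3))@R
E
python3 - <<'E'
from h import *
a=grab('top','t1.png');b=grab('side','s1.png')
cv2.imwrite('pics/both.png',cv2.resize(np.hstack([a['image'],b['image']]),(800,300))[:,:,::-1])
for n,d in(('top',a),('side',b)):
    h=cv2.cvtColor(d['image'],cv2.COLOR_RGB2HSV);m=(h[...,0]>5)&(h[...,0]<20)&(h[...,1]>170)&(h[...,2]>120)
    w=world(d);q=w[m&(d['depth']>0)];v,u=np.nonzero(m)
    print(n,m.sum(),u.min(),u.max(),v.min(),v.max()); print(np.percentile(q,[2,25,50,75,98],axis=0).round(3))
o=r.get_obs();print(o['tcp_pos'],o['orientation'],o['contact_force'],o['clock'])
E
```

```text
top 406 122 556 76 266
[[ 0.501 -0.634  0.   ]
 [ 0.51  -0.51   0.007]
 [ 0.518 -0.264  0.12 ]
 [ 0.603 -0.215  0.123]
 [ 0.945  0.374  0.127]]
side 523 227 533 140 395
[[ 0.499 -0.299  0.061]
 [ 0.504 -0.28   0.119]
 [ 0.508 -0.25   0.121]
 [ 0.514 -0.216  0.122]
 [ 0.603 -0.183  0.124]]
[ 0.15100353 -0.65736606  0.23043635] [-3.12002017e+00 -3.53810538e-01  4.67260043e-04] [-0.29739747  0.33868703 -0.60225897] 0.1
```

View pics/both.png

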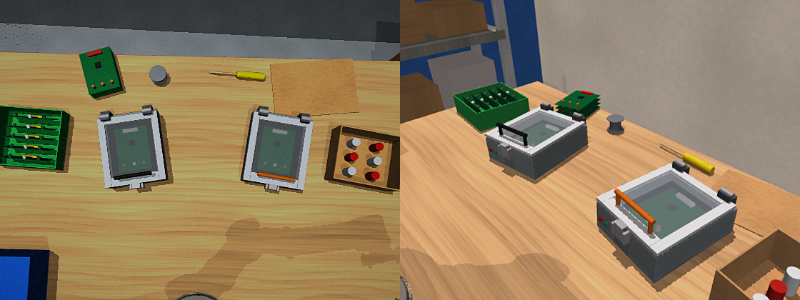

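The orange-handled tester is the right one in the top view (bar near x≈275, y≈177 in the montage). The black-handled one is to its left. Next I'll fit the bar's line.

```bash
python3 - <<'E'
from h import *
for n in('t1','s1'):
    d=dict(np.load(f'pics/{n}.npz'))
    h=cv2.cvtColor(d['image'],cv2.COLOR_RGB2HSV);m=(h[...,0]>5)&(h[...,0]<20)&(h[...,1]>170)&(h[...,2]>100)
    w=world(d);q=w[m]; k=(abs(q[:,0]-.51)<.04)&(abs(q[:,1]+.25)<.1)&(q[:,2]>.105)&(q[:,2]<.15);q=q[k]
    c=np.median(q,0);e=np.linalg.svd(q-q.mean(0),full_matrices=0)[2][0]; t=(q-q.mean(0))@e
    e=e*np.sign(e[1]); t=(q-q.mean(0))@e
    print(n,len(q),q.mean(0).round(4),e.round(3),'ends',(q.mean(0)+np.outer([t.min(),t.max()],e)).round(4).tolist(),'mid',(q.mean(0)+e*(t.min()+t.max())/2).round(4),'zmax',np.percentile(q[:,2],[50,90]))
    print('yaw',np.arctan2(-e[0],e[1]))
from scipy.spatial.transform import Rotation as R
print(R.from_rotvec(r.get_obs()['orientation']).as_matrix().round(3))
E
```

```text
t1 240 [ 0.5116 -0.2383  0.1224] [ 0.154  0.988 -0.001] ends [[0.5025, -0.2972, 0.1224], [0.5207, -0.1802, 0.1223]] mid [ 0.5116 -0.2387  0.1224] zmax [0.1221625  0.12547007]
yaw -0.15472917611264203
s1 541 [ 0.5081 -0.2487  0.12  ] [0.145 0.989 0.011] ends [[0.5004, -0.3008, 0.1194], [0.5178, -0.1826, 0.1207]] mid [ 0.5091 -0.2417  0.1201] zmax [0.12098068 0.12329638]
yaw -0.14548137814659412
[[ 0.975  0.224 -0.   ]
 [ 0.224 -0.975  0.002]
 [-0.    -0.002 -1.   ]]
```

>>> {"op": "step_arm", "data": {"moves": [[445,-327,20,0,0,-1.195,60],[445,-327,20,0,0,-1.195,60],[445,-327,20,0,0,-1.195,60],[445,-327,20,0,0,-1.195,60],[445,-327,20,0,0,-1.195,60],[445,-327,20,0,0,-1.195,60],[445,-327,20,0,0,-1.195,60],[445,-327,20,0,0,-1.195,60]]}}

```text
clock: 0.9
tcp_pos: [0.4128, -0.3533, 0.2166]
orientation: [-2.376, -2.056, 0.0]
contact_force: [-0.1, -0.9, 0.7]
grip_width: 0.0599
gripper_force: 0.0
```

```bash
cat >> h.py <<'E'
from scipy.spatial.transform import Rotation as R
def togo(p,yaw):
    o=r.get_obs();M=R.from_rotvec(o['orientation']); m=M.as_matrix()
    ty=np.array([np.cos(yaw),np.sin(yaw),0]); z=np.array([0,0,-1.]); T=np.stack([np.cross(ty,z),ty,z],1)
    print('pos',o['tcp_pos'].round(4) if hasattr(o['tcp_pos'],'round') else o['tcp_pos'],'shift',(m.T@(np.array(p)-o['tcp_pos'])*1000).round(1),'turn',(M.inv()*R.from_matrix(T)).as_rotvec().round(3))
E
python3 -c "
from h import *
togo([.511,-.24,.21],-.15);print(r.get_obs()['qvel'])"
```

```text
pos [ 0.4128 -0.3533  0.2166] shift [126.2  80.9   6.6] turn [-0.     0.     0.006]
[-0.52249329  0.04566227 -0.48157799  0.02869611  0.1780501  -0.02264565
  0.36079859]
```

>>> {"op": "step_arm", "data": {"moves": [[126,81,7,0,0,0,60],[126,81,7,0,0,0,60],[126,81,7,0,0,0,60],[126,81,7,0,0,0,60],[126,81,7,0,0,0,60],[126,81,7,0,0,0,60]]}}

```text
clock: 1.5
tcp_pos: [0.51, -0.2437, 0.2094]
orientation: [-2.383, -2.047, 0.002]
contact_force: [0.1, -0.9, -0.2]
grip_width: 0.0595
gripper_force: 0.0
```

```bash
python3 - <<'E'
from h import *
d=grab('wrist','w1.png')
h=cv2.cvtColor(d['image'],cv2.COLOR_RGB2HSV);m=(h[...,0]>5)&(h[...,0]<20)&(h[...,1]>170)&(h[...,2]>80)
w=world(d);q=w[m];q=q[(abs(q[:,0]-.51)<.05)&(abs(q[:,1]+.25)<.1)&(q[:,2]>.105)&(q[:,2]<.15)]
e=np.linalg.svd(q-q.mean(0),full_matrices=0)[2][0];e*=np.sign(e[1]);t=(q-q.mean(0))@e
print(len(q),q.mean(0),e,q.mean(0)+e*(t.min()+t.max())/2,np.ptp(t),np.percentile(q[:,2],[50,95]),np.arctan2(-e[0],e[1]))
c=q.mean(0)+e*(t.min()+t.max())/2
togo([c[0],c[1],.098],-.15);print(r.get_obs()['contact_force'])
E
```

```text
2349 [ 0.51214179 -0.23691035  0.12306689] [ 0.15999769  0.98711667 -0.0011953 ] [ 0.51134377 -0.24183381  0.12307285] 0.11841526178118748 [0.12326974 0.12466429] -0.16068842513678638
pos [ 0.5099 -0.2442  0.2095] shift [  2.6   1.2 111.5] turn [-0.001  0.001 -0.003]
[-0.66491078  0.40267399  0.1727334 ]
```

View pics/w1.png

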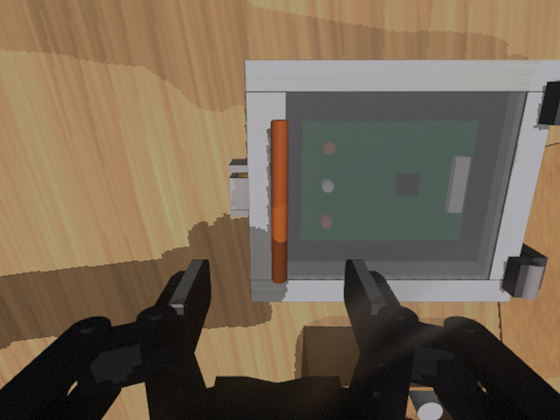

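The wrist view shows the orange bar from (279,122) to (279,282), between the fingers and square to them. Its top is at z≈0.123, which suggests the cover is home, so I'll grip and tug.

>>> {"op": "step_arm", "data": {"moves": [[3,1,40,0,0,0,60],[3,1,75,0,0,0,60],[3,1,100,0,0,0,60],[3,1,111,0,0,0,60],[3,1,111,0,0,0,60],[3,1,111,0,0,0,60]]}}

```text
clock: 2.15
tcp_pos: [0.5129, -0.2406, 0.0999]
orientation: [2.382, 2.046, 0.001]
contact_force: [-0.4, 0.0, 1.1]
grip_width: 0.0602
gripper_force: 0.0
```

```bash
python3 - <<'E'
from h import *
togo([.5115,-.241,.098],-.15);print(r.get_obs()['contact_force'])
E
```

```text
pos [ 0.5129 -0.2406  0.0999] shift [-0.6 -1.3  1.9] turn [ 0.001  0.001 -0.001]
[-0.44521133  0.04714693  1.07373458]
```

>>> {"op": "step_arm", "data": {"moves": [[0,-1,1,0,0,0,30],[0,-1,1,0,0,0,5],[0,-1,1,0,0,0,5],[0,-1,1,0,0,0,5],[0,-1,1,0,0,0,5],[0,-1,1,0,0,0,5],[0,-1,1,0,0,0,5],[0,-1,1,0,0,0,5]], "grip_force": 60}}

```text
clock: 2.95
tcp_pos: [0.512, -0.2398, 0.0986]
orientation: [2.381, 2.048, 0.001]
contact_force: [-1.1, 0.3, 6.4]
grip_width: 0.0099
gripper_force: 58.6
```

>>> {"op": "step_arm", "data": {"moves": [[0,0,-1,0,0,0,5],[0,0,-2,0,0,0,5],[0,0,-3,0,0,0,5],[0,0,-3,0,0,0,5]]}}

```text
clock: 3.35
tcp_pos: [0.5122, -0.2398, 0.1009]
orientation: [2.381, 2.048, 0.002]
contact_force: [3.8, -2.7, -4.3]
grip_width: 0.0101
gripper_force: 58.4
```

>>> {"op": "step_arm", "data": {"moves": [[0,0,-1,0,0,0,5],[0,0,-2,0,0,0,5],[0,0,-3,0,0,0,5],[0,0,-3,0,0,0,5]]}}

```text
clock: 3.75
tcp_pos: [0.5125, -0.2399, 0.1036]
orientation: [2.38, 2.048, 0.002]
contact_force: [7.1, -2.7, -8.8]
grip_width: 0.0101
gripper_force: 58.4
```

>>> {"op": "step_arm", "data": {"moves": [[0,0.5,-1,0,0,0,5],[0,0.5,-2,0,0,0,5],[0,0.5,-2,0,0,0,5],[0,0.5,-2,0,0,0,5]]}}

```text
clock: 4.15
tcp_pos: [0.5127, -0.2399, 0.1051]
orientation: [2.381, 2.048, 0.002]
contact_force: [7.3, -3.1, -10.7]
grip_width: 0.0098
gripper_force: 58.4
```

```bash
python3 - <<'E'
from h import *
o=r.get_obs();print(o['contact_force'],o['tcp_pos'])
d=grab('side','s2.png');a=dict(np.load('pics/s1.npz'))
f=lambda i:cv2.resize(i[120:390,240:540],(400,360))
cv2.imwrite('pics/c2.png',np.hstack([f(a['image']),f(d['image'])])[:,:,::-1])
E
```

```text
[  7.27947158  -3.11276465 -10.73254436] [ 0.51267319 -0.23988013  0.10514463]
```

View pics/c2.png

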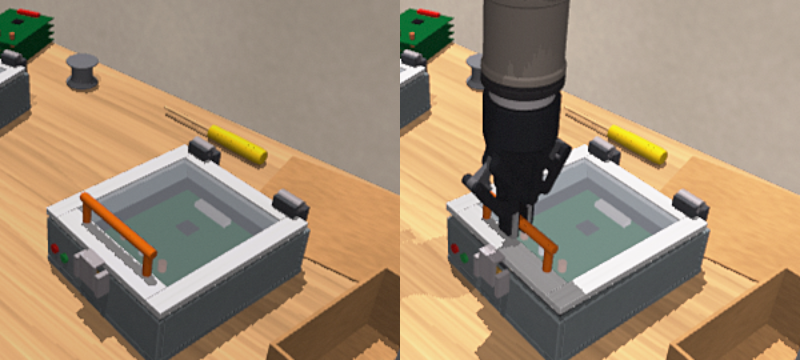

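The left panel is before the tug and the right is during it. The front edge is only slightly up and the catch plate, near (490,258), is still engaged. Force rises steeply, about 10.7 N at 5–6 mm, as it should for a caught cover. I'll add one mm for margin, then lower and release.

>>> {"op": "step_arm", "data": {"moves": [[0,0.3,-1,0,0,0,5],[0,0.3,-1,0,0,0,5],[0,0.3,-1,0,0,0,5],[0,0.3,-1,0,0,0,5],[0,0.3,-1,0,0,0,5]]}}

```text
clock: 4.7
tcp_pos: [0.5128, -0.2399, 0.1059]
orientation: [2.381, 2.049, 0.001]
contact_force: [7.6, -3.3, -12.2]
grip_width: 0.0099
gripper_force: 58.4
```

>>> {"op": "step_arm", "data": {"moves": [[0,0,2,0,0,0,5],[0,-0.3,4,0,0,0,5],[0,-0.5,6,0,0,0,5],[0,-0.5,7,0,0,0,5],[0,-0.5,7,0,0,0,5],[0,-0.5,7,0,0,0,5]]}}

```text
clock: 5.3
tcp_pos: [0.5121, -0.2398, 0.1]
orientation: [2.381, 2.048, 0.001]
contact_force: [4.6, -1.7, -4.4]
grip_width: 0.0098
gripper_force: 59.2
```

>>> {"op": "step_arm", "data": {"moves": [[0,-0.3,1,0,0,0,5],[0,-0.3,1.5,0,0,0,5],[0,-0.3,1.5,0,0,0,5],[0,-0.3,1.5,0,0,0,60],[0,-0.3,1.5,0,0,0,60],[0,-0.3,1.5,0,0,0,60],[0,-0.3,1.5,0,0,0,60],[0,-0.3,1.5,0,0,0,60]]}}

```text
clock: 6.1
tcp_pos: [0.5112, -0.2395, 0.0982]
orientation: [-2.381, -2.048, 0.001]
contact_force: [-0.6, 0.0, -0.2]
grip_width: 0.0599
gripper_force: 0.0
```

>>> {"op": "step_arm", "data": {"moves": [[0,0,-20,0,0,0,60],[0,0,-60,0,0,0,60],[0,0,-100,0,0,0,60],[0,0,-120,0,0,0,60],[0,0,-120,0,0,0,60],[0,0,-120,0,0,0,60]]}}

```text
clock: 6.7
tcp_pos: [0.5112, -0.2396, 0.2182]
orientation: [2.382, 2.048, -0.0]
contact_force: [0.1, -0.4, -1.1]
grip_width: 0.0604
gripper_force: 0.0
```

```bash
python3 - <<'E'
from h import *
d=grab('wrist','w2.png');a=dict(np.load('pics/w1.npz'))
h=cv2.cvtColor(d['image'],cv2.COLOR_RGB2HSV);m=(h[...,0]>5)&(h[...,0]<20)&(h[...,1]>170)&(h[...,2]>80)
q=world(d)[m];q=q[(abs(q[:,0]-.51)<.05)&(abs(q[:,1]+.25)<.1)&(q[:,2]>.105)&(q[:,2]<.15)]
print(len(q),q.mean(0),np.percentile(q[:,2],[50,95]))
o=r.get_obs();print(o['contact_force'],o['tcp_pos'],o['grip_width'],abs(o['qvel']).max())
E
```

```text
2145 [ 0.51216098 -0.23633476  0.1230896 ] [0.12328491 0.12465067]
[-0.97902606 -1.01127074  0.38065444] [ 0.51068689 -0.23952319  0.21735768] 0.0595820642291174 0.01597277521233927
```

View pics/w2.png

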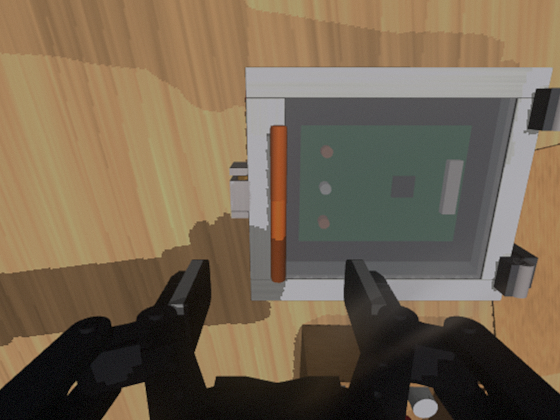

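The cover is shut, with the bar at (279,127)–(279,282) and its top at 0.123 m, the same as before the tug. The gripper is clear of it.

```bash
python3 -c "
from bench import r
print(r.hand_in())"
```

```text
the job is handed in; nothing more can be done
None
```

The orange-handled cover was already caught: its catch held against a tug of about 12 N (the handle rose about 6 mm), I left the cover shut and did not touch the black-handled tester, and the job is handed in.

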